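Hang a collared cartridge in the shampoo dosing station

TASK

Load the collared cartridge into the dosing station: keep it upright and slide it sideways into the slotted steel plate, neck in the slot and collar above the plate, until it bears firmly against the stop. The stop only clamps by friction, so press firmly but never force it: its setting must not shift. Leave the cartridge hanging there against the stop, let go, and leave the other things on the table alone.

Things in the scene. Friction and masses are not known exactly. Their poses are not given: they have to be found in the camera images.
- cartridge: White dosing cartridge standing on the table, 165 mm tall, round about its own z, 150 to 310 g. Origin: centre of its underside; z up. From below: barrel 40 mm diameter to z = 80 mm, shoulder tapering in to 88 mm, neck 24 mm diameter from 88 to 104 mm, collar (flange), then a grey grip cap 30 mm diameter from z = 110 to 165 mm.
- collar (a point): Centre of the underside of the cartridge's flat round collar: 52 mm diameter, 6 mm thick, 104 mm above the cartridge's underside. Just below it is the 24 mm neck.
- station: Dosing station fixed to the table: white housing, slotted steel plate on top. Origin: centre of its underside at table level; x runs along the slot from the open mouth inwards, y across, z up. Base 150 x 136 x 10 mm; side walls leave 108 mm clear between them below the plate, open at the mouth end. A cartridge whose collar rests on the plate has its underside at z = 26 mm.
- slot_mouth (a point): Middle of the plate's front edge, on the plate's top surface (station x = -70 mm, y = 0, z = 130 mm); axes as the station's. Plate 6 mm thick. The slot is 27 mm wide, along x, its mouth flared to about 42 mm at this edge. The shoulder meets the plate from below if the cartridge is carried 10 mm above its resting height.
- lead_in (a point): On the slot's centre line, plate top, station x = -52 mm. Here begin two grey sprung shoes, one each side of the slot (to x = +38 mm, tapered lead-ins, tops 16 mm above the plate). They centre the collar and rub on its rim: 2 to 6 N of drag in all while it slides, most as it enters; they hold it where it is left.
- seat_mid (a point): Plate top, slot centre line, station x = -22 mm: middle of the range of seats. The stop, a dark steel block across the slot (30 mm wide, 13 mm high, thumb nut to 21 mm), meets the collar's rim with its flat front face. Its setting differs each time and is not reported: the seated cartridge's axis lies up to 16 mm either way of this point, to be found by feel. It slips at about 18 N.
- bottle: Plain white bottle without a collar, 50 mm diameter, 143 mm tall, grey cap; stands on the table. Origin: centre of its underside. Not to be disturbed.
- sprayer: White trigger spray bottle, 72 mm diameter, 223 mm tall. Origin: centre of its underside. Not to be disturbed.
- brush: Yellow grooming brush lying on its bristles, about 205 x 50 x 26 mm, handle to its -x. Origin: underside, near the middle. Not to be disturbed.

How it is judged:
By the outcome, as a careful person would: the job done as asked, in the order asked, and still so for the second after the job is handed in, with the robot touching nothing.
It also fails if it takes over 67 s, if anything falls off the work surface, if the arm or the gripper's body presses on something with over 40 N, if the wrist force passes 120 N, or if a joint passes its speed limit or range.

ROBOT

A 7-joint arm with a two-finger parallel gripper is mounted at the origin on the work surface. World frame = base frame: x ahead of the robot, y to its left, z up, the work surface at z = 0. Lengths are in m, angles in rad, forces in N, time in s.
With the tool pointing down it reaches from about 0.35 to 0.9 m from the base axis. Payload 8.1 kg.
Tool frame: the origin (TCP) lies midway between the tips of the shut fingers; the grasp point (between the pads) lies bot.tcp_to_grasp behind it (bot.tcp_to_grasp is the distance from the TCP to the grasp point, in m); z points along the fingers, x is the direction in which the jaws open and shut, and the axes are right-handed (so a half turn about z gives the same grasp; the last joint's range is limited). The gripper opens to 92 mm and grips with 3 to 60 N. Pads are 19 mm wide; open, the fingers measure 130 mm over their backs; the gripper's body (75 mm by 190 mm) begins 47 mm behind the grasp point.
Start: joints at [1.2, 0.434, 0.025, 1.573, -0.012, 1.134, -0.075], TCP at [0.165, -0.603, 0.227] pointing down, gripper open.
Joint ranges: [-2.62, 2.62], [-0.44, 2.09], [-1.27, 1.32], [0.08, 2.57], [-1.32, 4.46], [0.12, 2], [-2.74, 2.74]. Speed limits (rad/s): [2.22, 2.22, 3.01, 3.01, 3.14, 3.14, 3.14].

INTERFACE

Orientations are given as [roll, pitch, yaw] about the fixed x, y, z axes, in that order (R = Rz(yaw) Ry(pitch) Rx(roll)).
In Python, from plant import bot gives the robot as it stands. Calls block until the motion is done:
- bot.move_to(position, orientation): joint-space move of the TCP to a pose.
- bot.move_l(position, vel=0.15, ori=None, max_force=None): straight line of the TCP; ori=None keeps the orientation; vel is the mean speed in m/s. With max_force (N) it stops when the force on the tool has changed by that much, and returns True; else False.
- bot.move_joints(angles): joint-space move.
- bot.command_gripper(opening, force=None): finger opening in m; force is the grip in N (None keeps the last); returns when the fingers have stopped.
- bot.pause(seconds).
- bot.inverse_kinematics(position, orientation): joint angles nearest the present ones, or None.
- bot.snapshot(name): name is "scene" or "top"; returns a dict with "color" (480x640x3 uint8, blue, green, red), "fx", "fy", "cx", "cy" (pixels), "eye" and "attitude" of the camera in the world. Camera axes: x right, y up, looking along -z (the intrinsics and any distortion apply to the point x, -y, -z); pixel columns grow to the right and rows downward; lengths in m; the calibration is good to about 2 mm. A picture is of the moment at which its call begins. There is no depth.
A pose or a line that the arm cannot do raises bot.IKError and nothing moves.
- bot.close_job(): hands the job in, once; it reports no verdict.
Readings, each from a call of its own:
- bot.current_time(): time.
- bot.current_qpos(): joint angles.
- bot.current_qd(): joint speeds.
- bot.current_joint_torque(): joint torques, N m.
- bot.current_eef_pos(): TCP position.
- bot.current_tcp_rot(): TCP orientation.
- bot.current_contact_force(): force on the tool from outside, world axes, zero at the start.
- bot.current_torque(): the same for the moment, N m.
- bot.current_grip_width(): finger opening in m.
Only numpy, scipy, OpenCV 4.12 (cv2) and the standard library are available. Lean on these libraries where they do the work, as an engineer would, in place of code of your own. Each camera call takes 0.05 s, during which the arm holds its last target. There are 200 camera calls.

## Working session

There is one attempt and no reset: what is moved stays moved. The work goes in short steps, each a Python script; the robot and the scene stay as the last script left them, time stands still between calls to the robot, and variables do not carry over. Pictures are saved under pics/ and viewed, about 8 in all and at most 12, crops included, and the job is handed in when it is done.

```bash
ls; mkdir -p pics; python3 - <<'E'
from plant import bot
import cv2
for n in("scene","top"):
    s=bot.snapshot(n); cv2.imwrite(f"pics/{n}0.png",s["color"])
    print(n,{k:v for k,v in s.items() if k!="color"})
print(bot.current_time(),bot.tcp_to_grasp,bot.current_tcp_rot())
E
```

```text
pics
scene {'fx': 502.23798374908904, 'fy': 502.23798374908904, 'cx': 315.75913218978724, 'cy': 238.7221104320722, 'eye': array([ 0.86404949, -0.43617509,  0.7776033 ]), 'attitude': array([ 0.67193564, -0.00455769,  0.58980004])}
top {'fx': 540.5473198260377, 'fy': 540.5473198260377, 'cx': 315.8571989468988, 'cy': 247.30648785962123, 'eye': array([ 0.32590558, -0.01313454,  1.06079127]), 'attitude': array([ 2.21735683e-01, -1.17779196e-03, -1.52353396e+00])}
0.1 0.0188 [ 3.14144314e+00  1.42945424e-03 -1.30302896e+00]
```

View pics/scene0.png

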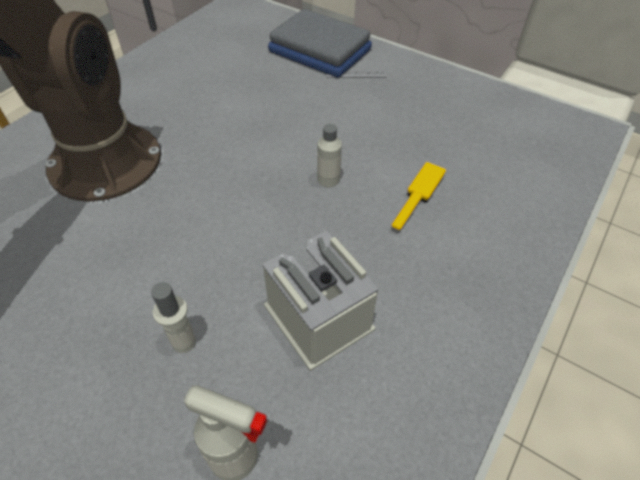

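View pics/top0.png

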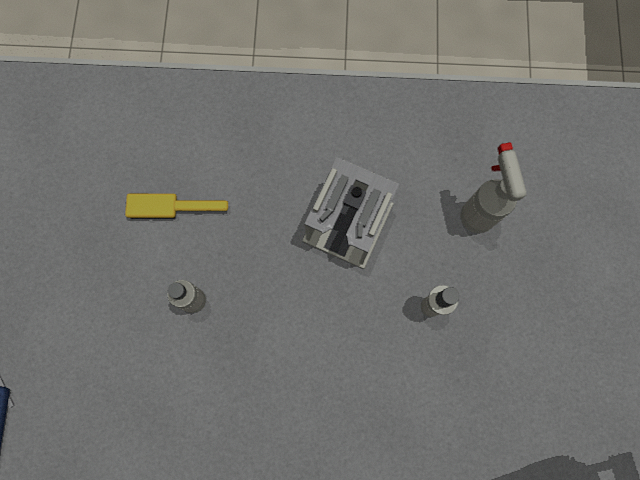

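The cartridge is at about (170,315) in the scene view and (440,300) in the top view. The station is at about (320,300) and (350,215), with its mouth facing the robot. I'll enlarge both for pixel picks.

```bash
cat > h.py <<'E'
import numpy as np, cv2
from scipy.spatial.transform import Rotation as R
def ray(s,px):
    d=np.array([(px[0]-s["cx"])/s["fx"],-(px[1]-s["cy"])/s["fy"],-1.])
    return np.array(s["eye"]),R.from_euler("xyz",s["attitude"]).as_matrix()@d
def onz(s,px,z):
    e,d=ray(s,px); return e+d*(z-e[2])/d[2]
def proj(s,p):
    q=R.from_euler("xyz",s["attitude"]).as_matrix().T@(np.array(p)-s["eye"])
    return np.array([s["cx"]+s["fx"]*q[0]/-q[2], s["cy"]-s["fy"]*q[1]/-q[2]])
E
python3 - <<'E'
import cv2,numpy as np
t=cv2.imread("pics/top0.png");s=cv2.imread("pics/scene0.png")
def crop(im,x,y,w,h,k): return cv2.resize(im[y:y+h,x:x+w],None,fx=k,fy=k,interpolation=cv2.INTER_CUBIC)
a=crop(t,290,150,120,125,4.8); b=crop(t,415,275,60,60,5)
c=crop(s,140,275,60,60,5)
can=np.zeros((600,800,3),np.uint8); 
a=crop(t,290,150,100,120,5); can[:600,:500]=a; can[:300,500:]=b; can[300:,500:]=c
cv2.imwrite("pics/crop1.png",can)
E
```

```text
(no output)
```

View pics/crop1.png

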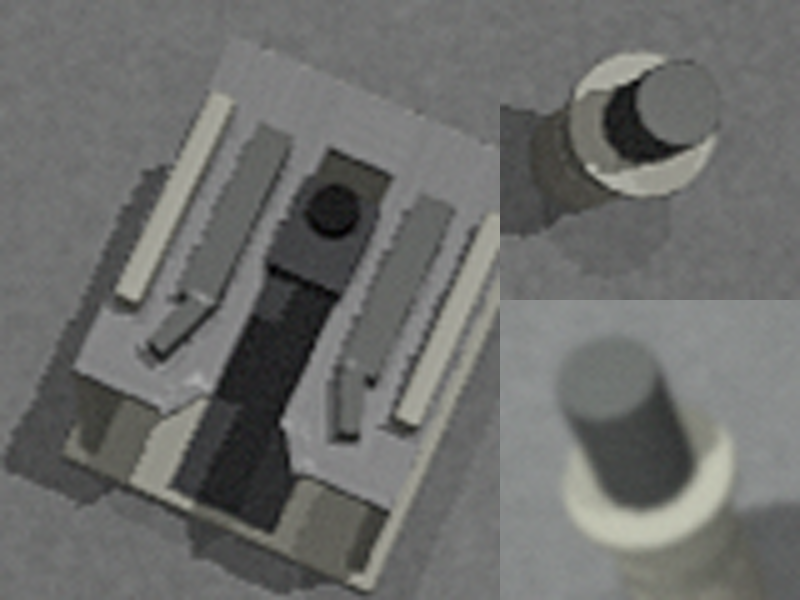

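The crop shows the plate's front corners at crop (75,372) and (390,508), and the stop's front edge from (268,268) to (340,297). The cap top is at (678,104) in the top view and (610,378) in the scene view. I'll cast rays from these.

```bash
cat > m.py <<'E'
from plant import bot
from h import *
T=bot.snapshot("top");S=bot.snapshot("scene")
f=lambda X,Y,x0,y0:np.array([(X+.5)/5-.5+x0,(Y+.5)/5-.5+y0])
A=lambda X,Y,z:onz(T,f(X,Y,290,150),z)
fl,fr,bl=A(75,372,.13),A(390,508,.13),A(232,38,.13)
print("plate",fl,fr,bl,np.linalg.norm(fr-fl),np.linalg.norm(bl-fl))
y=(fl-fr)[:2]; ang=np.arctan2(y[1],y[0])-np.pi/2
x=(bl-fl)[:2]; print("yaw",np.degrees([ang,np.arctan2(x[1],x[0])]))
# rails: long edges of white strips in top view by mask
hsv=cv2.cvtColor(T["color"],cv2.COLOR_BGR2HSV)
m=((T["color"].min(2)>150)).astype(np.uint8); 
n,l,st,c=cv2.connectedComponentsWithStats(m)
for i in range(1,n):
    if st[i,4]>60: 
        pts=np.argwhere(l==i)[:,::-1].astype(np.float32); w=np.array([onz(T,p,.14)[:2] for p in pts],np.float32)
        v=cv2.fitLine(w,cv2.DIST_L2,0,.01,.01).ravel(); print(st[i],v[2:],np.degrees(np.arctan(v[1]/v[0])))
print("mouth",(fl+fr)/2,"stop front",A(268,268,.143),A(340,297,.143))
print("slot px edges left/right", A(215,385,.13),A(285,425,.13))
capT=f(678,104,415-100,275);colT=f(645,124,415-100,275);capS=f(610-500,378-300,140,275)
print("cart top",onz(T,capT,.165),onz(T,colT,.11),"scene",onz(S,capS,.165))
mo=(fl+fr)/2
print("scene proj fl,fr,bl",proj(S,fl),proj(S,fr),proj(S,bl))
E
python3 m.py
python3 - <<'E'
import cv2
s=cv2.imread("pics/scene0.png")
cv2.imwrite("pics/crop2.png",cv2.resize(s[225:345,255:385],None,fx=5,fy=5,interpolation=cv2.INTER_CUBIC))
E
```

```text
plate [0.57714739 0.01773881 0.13      ] [ 0.53286928 -0.09574192  0.13      ] [ 0.7065478  -0.03321525  0.13      ] 0.12181308867970889 0.13907113968058982
yaw [-21.31481705 -21.49305625]
[315 169  21  41 110] [ 0.6384336  -0.01436091] -22.20725
[370 193  21  41 127] [ 0.59750336 -0.11457333] -22.294582
[431 286  16   8  63] [ 0.47033906 -0.21791303] -64.62793
mouth [ 0.55500834 -0.03900155  0.13      ] stop front [ 0.615023   -0.04908157  0.143     ] [ 0.60552779 -0.07491404  0.143     ]
slot px edges left/right [ 0.57473277 -0.03230876  0.13      ] [ 0.56124546 -0.05772089  0.13      ]
cart top [ 0.45627561 -0.2320727   0.165     ] [ 0.45662137 -0.23382193  0.11      ] scene [ 0.46411134 -0.23234249  0.165     ]
scene proj fl,fr,bl [322.37717307 228.60660597] [259.80189182 262.2254017 ] [374.63320627 286.16620422]
```

View pics/crop2.png

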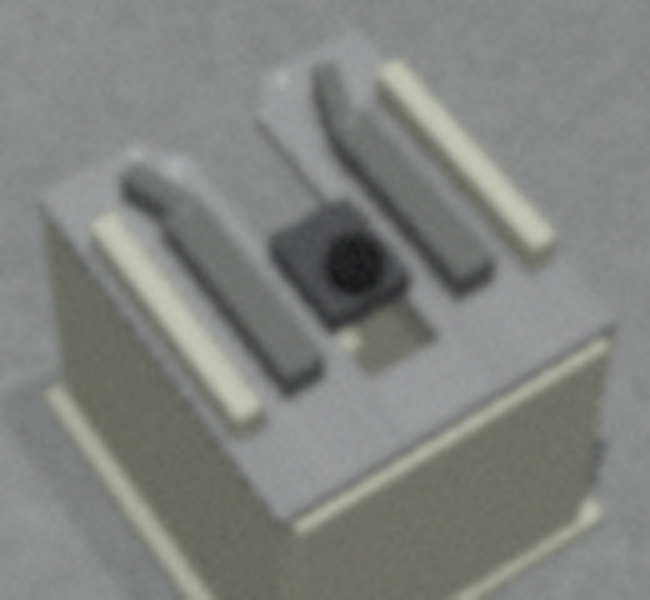

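The two views differ by about 8 mm at the cap, mostly in x, so I'll use the gripper itself as a reference. I'll hover with the fingers astride and above the cap, then look from both cameras.

```bash
cat > a.py <<'E'
from plant import bot
from h import *
S=bot.snapshot("scene");T=bot.snapshot("top")
print("sprayer",onz(S,(230,462),0),onz(T,(483,215),.03), "head",onz(T,(512,172),.21),onz(T,(505,147),.2), onz(T,(515,195),.22))
for yw in(-21.5,-60,-110,25):
  for p in([.46,-.232,.13],[.58,-.05,.18]):
    q=bot.inverse_kinematics(p,[np.pi,0,np.radians(yw)]); print(yw,None if q is None else np.round(q,2))
bot.move_l([.165,-.603,.33],vel=.25)
yaw=np.radians(25)
bot.move_to([.460,-.232,.30],[np.pi,0,yaw])
bot.move_l([.460,-.232,.185],vel=.15)
print(bot.current_eef_pos(),bot.current_tcp_rot(),bot.current_time())
S=bot.snapshot("scene");T=bot.snapshot("top")
cv2.imwrite("pics/s1.png",S["color"]);cv2.imwrite("pics/t1.png",T["color"])
p=bot.current_eef_pos();print(proj(S,p),proj(T,p))
a=cv2.resize(S["color"][200:400,90:290],(400,400),interpolation=2);b=cv2.resize(T["color"][220:380,370:530],(400,400),interpolation=2)
cv2.imwrite("pics/c3.png",np.hstack([a,b]))
E
python3 a.py
```

```text
sprayer [ 0.65088766 -0.33649156  0.        ] [ 0.63940225 -0.33121155  0.03      ] head [ 0.66157903 -0.32550239  0.21      ] [ 0.71017323 -0.31871674  0.2       ] [ 0.61806407 -0.3254297   0.22      ]
-21.5 [ 0.66  0.4  -0.39  1.93  0.2   0.85 -0.21]
-21.5 [ 0.42  0.48 -0.61  1.7   0.31  1.05 -0.66]
-60 [ 0.56  0.38 -0.25  1.94  0.13  0.83 -0.81]
-60 [ 0.31  0.45 -0.45  1.71  0.22  1.03 -1.26]
-110 [ 0.42  0.37 -0.07  1.95  0.03  0.82 -1.59]
-110 [ 0.18  0.43 -0.26  1.72  0.13  1.01 -2.04]
25 [ 0.78  0.43 -0.55  1.92  0.29  0.87  0.52]
25 [ 0.5   0.51 -0.73  1.7   0.38  1.08  0.09]
[ 0.46057244 -0.23224461  0.18578322] [ 3.14074819e+00 -9.27067712e-04  4.36008597e-01] 3.5167
[156.35163639 280.91901787] [453.45155088 290.99155894]
```

View pics/c3.png

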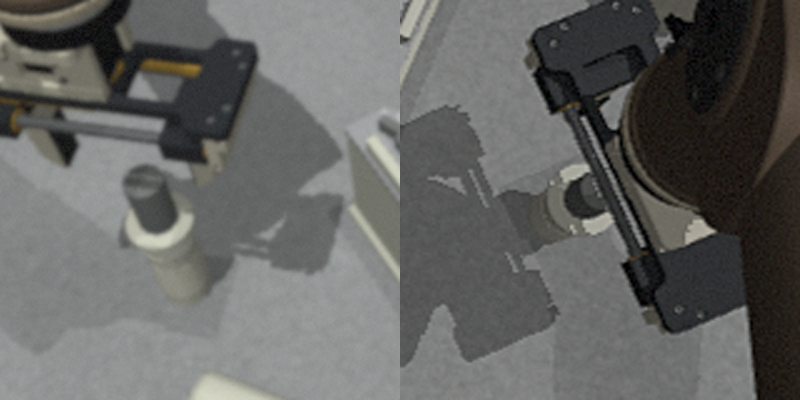

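The fingers straddle the cap, with tips at about crop (62,160) and (207,178), close to the predicted TCP pixel. They point to a few pixels of vertical bias in the scene camera, so I trust the top view more. I'll squeeze lightly in one direction to centre the cartridge, turn 90°, then grip for good with the jaws along the slot.

```bash
cat > b.py <<'E'
from plant import bot
from h import *
P=np.array([.457,-.232]); Y=np.radians(-21.6)
st=lambda s:print(s,np.round(bot.current_eef_pos(),4),np.round(bot.current_tcp_rot(),3),"F",np.round(bot.current_contact_force(),1),"w",round(bot.current_grip_width(),4),"t",bot.current_time())
bot.move_to([*P,.19],[np.pi,0,Y+np.pi/2]); st("above")
print(bot.move_l([*P,.129],vel=.08,max_force=5)); st("down")
bot.command_gripper(.0,force=4); st("squeeze")
bot.command_gripper(.07); 
bot.move_to([*P,.129],[np.pi,0,Y]); st("turned")
bot.command_gripper(.0,force=50); st("grip")
S=bot.snapshot("scene");cv2.imwrite("pics/c4.png",cv2.resize(S["color"][200:400,90:290],(400,400),interpolation=2))
E
python3 b.py
```

```text
above [ 0.4571 -0.2322  0.1903] [3.141 0.    1.19 ] F [-0.4 -0.1 -0.6] w 0.0915 t 4.3167
False
down [ 0.4574 -0.232   0.1294] [ 3.141 -0.     1.194] F [-0.4  0.   0.3] w 0.0918 t 5.225
squeeze [ 0.457  -0.2319  0.129 ] [-3.142 -0.     1.194] F [ 0.3 -0.5  0.8] w 0.0299 t 6.2083
turned [ 0.457  -0.2319  0.129 ] [-3.142  0.    -0.375] F [-0.  -0.4  0.6] w 0.0698 t 8.2667
grip [ 0.4569 -0.232   0.1289] [-3.142  0.    -0.377] F [-0.4  0.2 -0.4] w 0.0294 t 8.9917
```

View pics/c4.png

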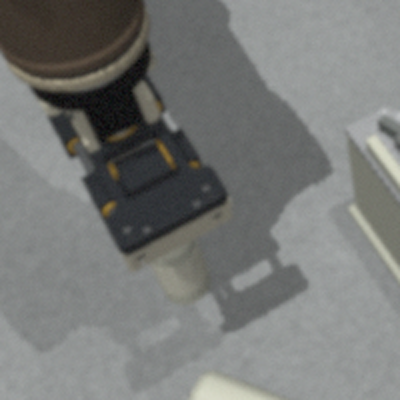

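The grip is good (width 29.4 mm) and the axis is at (.457,-.232), so the top camera is right to about 1 mm. Next I'll carry it to just before the mouth and look.

```bash
cat > g.py <<'E'
from plant import bot
from h import *
Y=np.radians(-21.8); u=np.array([np.cos(Y),np.sin(Y)]); n=np.array([-u[1],u[0]])
M=np.array([.5549,-.0394]); Z0=.1549   # mouth; TCP z with the collar on the plate
def P(x,dy=0,dz=0): return [*(M+(x+.070)*u+dy*n),Z0+dz]
def st(s):
    p=bot.current_eef_pos();d=p[:2]-M;F=bot.current_contact_force()
    print(s,"sx %.1f sy %.1f dz %.1f"%tuple(1e3*np.array([d@u-.07,d@n,p[2]-Z0])),"Fu %.1f Fn %.1f Fz %.1f"%(F[:2]@u,F[:2]@n,F[2]),"w",round(bot.current_grip_width(),4),"t",round(bot.current_time(),2))
E
cat > c.py <<'E'
from g import *
bot.move_l([.4569,-.232,.235],vel=.15); st("lift")
p=P(-.135);p[2]=.235
bot.move_l(p,vel=.2,ori=[np.pi,0,Y]); bot.move_l(P(-.135,0,.004),vel=.15); bot.pause(.3); st("pre")
print(bot.move_l(P(-.080,0,.004),vel=.05,max_force=6)); bot.pause(.2); st("mouth")
S=bot.snapshot("scene");T=bot.snapshot("top")
a=cv2.resize(S["color"][190:350,230:390],(480,480),interpolation=2);b=cv2.resize(T["color"][150:290,280:380],(320,448),interpolation=2)
cv2.imwrite("pics/c5.png",np.hstack([a,cv2.copyMakeBorder(b,0,32,0,0,0)]))
E
python3 c.py
```

```text
lift sx -90.1 sy -215.3 dz 79.2 Fu -0.0 Fn -0.1 Fz -2.1 w 0.0292 t 9.9
pre sx -134.6 sy 0.1 dz 4.7 Fu 0.7 Fn -0.6 Fz -1.8 w 0.0294 t 12.11
False
mouth sx -80.2 sy 0.0 dz 4.1 Fu -0.2 Fn 0.3 Fz -3.1 w 0.029 t 13.56
```

View pics/c5.png

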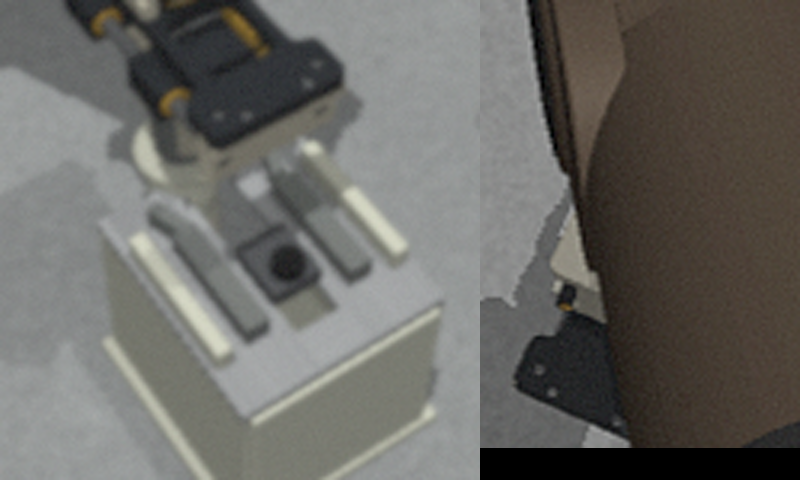

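The collar (about crop (165,170)) is in line with the slot, and the stop is at about (280,260). I'll enter in small steps, watching the forces.

```bash
cat > d.py <<'E'
from g import *
for x in (-.070,-.064,-.058,-.054,-.050,-.047,-.045):
    hit=bot.move_l(P(x,0,.003),vel=.02,max_force=7); st(f"{x} {hit}")
    F=bot.current_contact_force()
    if hit or abs(F[:2]@n)>4: break
E
python3 d.py
```

```text
-0.07 False sx -70.0 sy 0.0 dz 2.9 Fu 0.8 Fn 0.6 Fz -1.6 w 0.0295 t 14.31
-0.064 False sx -63.9 sy 0.0 dz 3.0 Fu -0.3 Fn -0.4 Fz -2.1 w 0.0289 t 14.76
-0.058 False sx -57.9 sy -0.0 dz 2.9 Fu -0.8 Fn -0.4 Fz -1.9 w 0.0294 t 15.21
-0.054 False sx -53.9 sy 0.0 dz 3.0 Fu 0.1 Fn 0.2 Fz -1.9 w 0.0295 t 15.56
-0.05 False sx -49.9 sy 0.0 dz 3.0 Fu 0.3 Fn -0.4 Fz -1.6 w 0.0291 t 15.91
-0.047 False sx -46.9 sy -0.0 dz 3.0 Fu -0.5 Fn -0.0 Fz -2.3 w 0.0293 t 16.21
-0.045 False sx -44.9 sy -0.0 dz 3.0 Fu -0.7 Fn 0.4 Fz -1.4 w 0.0291 t 16.46
```

```bash
cat > e.py <<'E'
from g import *
avg=lambda:np.mean([bot.current_contact_force() for _ in range(1)],axis=0)
for dz in (.002,.0012,.0006,.0002,-.0002,-.0006,-.001):
    bot.move_l(P(-.045,0,dz),vel=.01); bot.pause(.1); st(f"z {dz}")
    if bot.current_contact_force()[2]>1.5: break
print("low",dz)
for i in range(1,40):
    x=-.045+.001*i
    hit=bot.move_l(P(x,0,dz+.0004),vel=.01,max_force=6); st(f"{x:.3f} {hit}")
    F=bot.current_contact_force()
    if hit or -F[:2]@u>6.5 or abs(F[:2]@n)>4: break
E
python3 e.py
```

```text
z 0.002 sx -45.0 sy 0.0 dz 2.0 Fu 0.4 Fn 0.4 Fz -1.3 w 0.0289 t 16.81
z 0.0012 sx -45.0 sy -0.0 dz 1.2 Fu 1.4 Fn -0.7 Fz -1.3 w 0.029 t 17.16
z 0.0006 sx -45.0 sy -0.0 dz 0.6 Fu -0.6 Fn -0.5 Fz -2.6 w 0.0293 t 17.51
z 0.0002 sx -45.0 sy 0.0 dz 0.2 Fu 0.3 Fn 0.3 Fz -1.8 w 0.0298 t 17.86
z -0.0002 sx -44.9 sy 0.0 dz 0.0 Fu -1.1 Fn -0.4 Fz 1.2 w 0.029 t 18.21
z -0.0006 sx -44.9 sy 0.1 dz -0.1 Fu -1.9 Fn -0.3 Fz 6.2 w 0.0294 t 18.56
low -0.0006
-0.044 False sx -44.0 sy 0.1 dz -0.0 Fu -1.4 Fn 1.2 Fz 3.8 w 0.0291 t 18.82
-0.043 False sx -43.4 sy 0.1 dz -0.1 Fu -4.4 Fn -0.5 Fz 5.7 w 0.0293 t 19.07
-0.042 False sx -42.5 sy 0.2 dz -0.1 Fu -5.4 Fn -0.4 Fz 5.9 w 0.0288 t 19.32
-0.041 False sx -41.5 sy 0.3 dz -0.0 Fu -4.2 Fn -0.0 Fz 6.4 w 0.0293 t 19.57
-0.040 False sx -40.7 sy 0.3 dz -0.1 Fu -4.2 Fn 0.2 Fz 6.1 w 0.0294 t 19.82
-0.039 False sx -39.9 sy 0.4 dz -0.1 Fu -5.9 Fn -0.2 Fz 7.1 w 0.0294 t 20.07
-0.038 False sx -39.3 sy 0.5 dz -0.1 Fu -6.2 Fn -0.3 Fz 8.4 w 0.0293 t 20.32
-0.037 False sx -38.5 sy 0.7 dz -0.1 Fu -7.5 Fn 0.4 Fz 8.8 w 0.0294 t 20.57
```

```bash
cat > f.py <<'E'
from g import *
bot.move_l(P(-.037,0,.0003),vel=.01); bot.pause(.2); st("relieved")
x=-.037
for i in range(1,60):
    x+=.0005
    bot.move_l(P(x,0,.0003),vel=.01); bot.pause(.1)
    f=[]
    for _ in range(4): f.append(bot.current_contact_force()); bot.pause(.02)
    F=np.mean(f,axis=0); p=bot.current_eef_pos();d=p[:2]-M
    print("cmd %.1f sx %.2f sy %.2f dz %.2f F %.1f %.1f %.1f"%(x*1e3,1e3*(d@u)-70,1e3*(d@n),1e3*(p[2]-Z0),F[:2]@u,F[:2]@n,F[2]))
    if -F[:2]@u>8.5 or abs(F[:2]@n)>5: break
st("end")
E
python3 f.py
```

```text
relieved sx -37.2 sy 0.4 dz 0.1 Fu -2.1 Fn 2.5 Fz -0.6 w 0.0293 t 21.02
cmd -36.5 sx -36.45 sy -0.02 dz 0.18 F -2.0 2.5 -2.1
cmd -36.0 sx -35.95 sy -0.01 dz 0.31 F -2.6 2.7 -3.0
cmd -35.5 sx -35.44 sy 0.02 dz 0.33 F -2.1 2.8 -2.7
cmd -35.0 sx -34.96 sy 0.05 dz 0.34 F -2.4 2.8 -1.6
cmd -34.5 sx -34.48 sy -0.00 dz 0.31 F -1.8 3.4 -1.8
cmd -34.0 sx -33.97 sy -0.00 dz 0.30 F -2.4 3.0 -2.2
cmd -33.5 sx -33.48 sy -0.04 dz 0.28 F -2.4 2.8 -2.2
cmd -33.0 sx -32.97 sy -0.02 dz 0.30 F -2.1 2.6 -2.2
cmd -32.5 sx -32.55 sy -0.07 dz 0.24 F -2.5 2.1 -1.4
cmd -32.0 sx -32.41 sy -0.02 dz 0.26 F -4.8 2.0 -0.9
cmd -31.5 sx -32.33 sy -0.01 dz 0.20 F -5.8 2.0 0.2
cmd -31.0 sx -32.27 sy 0.00 dz 0.17 F -7.7 1.7 1.2
cmd -30.5 sx -32.19 sy -0.00 dz 0.12 F -9.5 2.7 2.9
end sx -32.2 sy -0.0 dz 0.1 Fu -8.7 Fn 2.0 Fz 2.5 w 0.0292 t 26.43
```

The stop was met at station x ≈ -32.5 mm, with about 2.3 N of drag. I'll press to about 13 N in total, ease off without reversing, set it down and release.

```bash
cat > r.py <<'E'
from g import *
def rd():
    f=[]
    for _ in range(5): f.append(bot.current_contact_force()); bot.pause(.02)
    F=np.mean(f,axis=0); return F[:2]@u,F[:2]@n,F[2]
x=-.0305
while x<-.0287:
    x+=.0003; bot.move_l(P(x,.0004,.0003),vel=.01); bot.pause(.1); F=rd(); st("press %.1f avg %.1f %.1f %.1f"%(x*1e3,*F))
    if -F[0]>12.7: break
bot.pause(.4)
for x in (-.0303,-.0315):
    bot.move_l(P(x,.0004,.0002),vel=.01); bot.pause(.1); F=rd(); st("ease %.1f avg %.1f %.1f %.1f"%(x*1e3,*F))
bot.move_l(P(x,.0004,-.0001),vel=.01); bot.pause(.1); st("set")
E
python3 r.py
```

```text
press -30.2 avg -10.0 1.2 3.1 sx -32.2 sy 0.1 dz 0.0 Fu -10.0 Fn 0.5 Fz 2.5 w 0.0293 t 26.87
press -29.9 avg -10.9 1.4 4.5 sx -32.1 sy 0.1 dz 0.0 Fu -11.0 Fn 0.5 Fz 3.5 w 0.029 t 27.3
press -29.6 avg -11.7 1.0 4.4 sx -32.1 sy 0.1 dz -0.0 Fu -11.0 Fn 1.6 Fz 4.4 w 0.0291 t 27.73
press -29.3 avg -12.6 0.8 5.3 sx -32.1 sy 0.1 dz -0.0 Fu -12.1 Fn 1.2 Fz 6.0 w 0.0296 t 28.17
press -29.0 avg -13.6 1.0 5.8 sx -32.0 sy 0.1 dz -0.0 Fu -13.4 Fn 0.6 Fz 6.2 w 0.0293 t 28.6
ease -30.3 avg -9.4 1.7 3.0 sx -32.2 sy 0.1 dz -0.0 Fu -9.7 Fn 1.1 Fz 3.3 w 0.0294 t 29.47
ease -31.5 avg -5.7 1.4 0.2 sx -32.3 sy 0.1 dz 0.0 Fu -6.0 Fn 2.0 Fz -0.5 w 0.0296 t 29.92
set sx -32.2 sy 0.1 dz -0.0 Fu -6.9 Fn 1.6 Fz 3.2 w 0.029 t 30.27
```

```bash
cat > o.py <<'E'
from g import *
bot.move_l(P(-.0319,.0004,.0001),vel=.01); st("pre")
bot.command_gripper(.056); st("open")
bot.move_l(P(-.0322,0,.09),vel=.08); st("up")
bot.move_l([*P(-.0322,0,.0)[:2],.33],vel=.2)
bot.move_to([.35,-.25,.36],[np.pi,0,Y]); bot.pause(.3); st("away")
S=bot.snapshot("scene");T=bot.snapshot("top")
cv2.imwrite("pics/s6.png",S["color"]);cv2.imwrite("pics/t6.png",T["color"])
a=cv2.resize(S["color"][190:350,240:400],(400,400),interpolation=2);b=cv2.resize(T["color"][140:300,270:430],(400,400),interpolation=2)
cv2.imwrite("pics/c6.png",np.hstack([a,b]))
E
python3 o.py
```

```text
pre sx -32.3 sy 0.1 dz 0.0 Fu -6.0 Fn 0.7 Fz 0.3 w 0.0293 t 30.52
open sx -31.8 sy 0.4 dz 0.1 Fu -0.4 Fn 0.1 Fz -0.1 w 0.0556 t 31.17
up sx -32.5 sy -0.1 dz 89.4 Fu 0.3 Fn -0.9 Fz -0.8 w 0.0558 t 32.44
away sx -181.7 sy -271.1 dz 204.9 Fu 0.2 Fn -0.5 Fz 0.0 w 0.0562 t 34.51
```

View pics/c6.png

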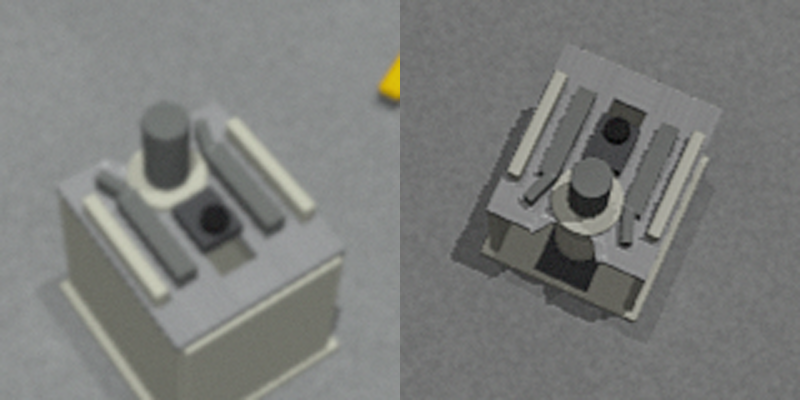

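The cartridge hangs upright between the shoes, with the collar touching the stop: collar at about (165,180) in the scene crop and (587,200) in the top crop. I'll check numerically that the stop and the other objects did not move.

```bash
python3 - <<'E'
import cv2,numpy as np
for n,a,b,box in(("scene","scene0","s6",(310,262,336,292)),("top","top0","t6",(345,178,370,203))):
    A=cv2.imread(f"pics/{a}.png",0);B=cv2.imread(f"pics/{b}.png",0)
    x0,y0,x1,y1=box
    for im in(A,B):
        c=im[y0:y1,x0:x1]; print(n,"nut",np.argwhere(c<38).mean(0)[::-1]+[x0,y0],(c<38).sum())
    d=(cv2.absdiff(cv2.GaussianBlur(A,(5,5),0),cv2.GaussianBlur(B,(5,5),0))>25).astype(np.uint8)
    k,l,s,c=cv2.connectedComponentsWithStats(d); print([tuple(r) for r in s[1:] if r[4]>15])
from plant import bot
T=bot.snapshot("top"); print(bot.current_time(), cv2.absdiff(T["color"],cv2.imread("pics/t6.png"))[140:300,270:430].mean())
E
```

```text
scene nut [325.63513514 277.95945946] 74
scene nut [325.61333333 277.8       ] 75
[(np.int32(0), np.int32(0), np.int32(6), np.int32(12), np.int32(56)), (np.int32(54), np.int32(0), np.int32(35), np.int32(15), np.int32(261)), (np.int32(90), np.int32(14), np.int32(32), np.int32(86), np.int32(868)), (np.int32(50), np.int32(17), np.int32(14), np.int32(36), np.int32(339)), (np.int32(0), np.int32(33), np.int32(39), np.int32(61), np.int32(809)), (np.int32(76), np.int32(32), np.int32(10), np.int32(20), np.int32(114)), (np.int32(0), np.int32(58), np.int32(56), np.int32(119), np.int32(3579)), (np.int32(123), np.int32(98), np.int32(47), np.int32(29), np.int32(932)), (np.int32(132), np.int32(132), np.int32(86), np.int32(192), np.int32(7360)), (np.int32(59), np.int32(134), np.int32(16), np.int32(12), np.int32(115)), (np.int32(77), np.int32(143), np.int32(21), np.int32(6), np.int32(67)), (np.int32(51), np.int32(144), np.int32(29), np.int32(20), np.int32(298)), (np.int32(148), np.int32(145), np.int32(11), np.int32(9), np.int32(68)), (np.int32(48), np.int32(169), np.int32(15), np.int32(15), np.int32(
[... 760 characters left out ...]
2(333), np.int32(221), np.int32(18), np.int32(23), np.int32(234)), (np.int32(317), np.int32(230), np.int32(15), np.int32(21), np.int32(157)), (np.int32(466), np.int32(260), np.int32(174), np.int32(220), np.int32(24394)), (np.int32(431), np.int32(286), np.int32(21), np.int32(22), np.int32(214)), (np.int32(403), np.int32(296), np.int32(35), np.int32(26), np.int32(615)), (np.int32(436), np.int32(304), np.int32(21), np.int32(10), np.int32(83)), (np.int32(247), np.int32(322), np.int32(170), np.int32(158), np.int32(10468)), (np.int32(557), np.int32(404), np.int32(12), np.int32(11), np.int32(93)), (np.int32(496), np.int32(455), np.int32(82), np.int32(25), np.int32(1253))]
34.6583 1.9485807291666666
```

The stop moved less than 0.2 px in either view, and the only changes are the cartridge, the arm and shadows. I'll hand it in.

```bash
python3 -c "
from plant import bot
bot.close_job()"
```

```text
the job is handed in; nothing more can be done
```

The cartridge is hanging upright in the slot with its collar against the stop. I let go, moved the arm clear, and handed the job in at about 35 s on the robot's clock.

- **Insertion:** I gripped it by the cap and entered the slot 3 mm above resting height. I then lowered it onto the plate and slid it in until the stop met the collar at about station x = -32.5 mm.
- **Pressing:** Wrist force peaked at about 13.6 N, roughly 11 N of it on the stop after drag, against slip at about 18 N. I eased off to about 6 N before opening the fingers.
- **Final checks:** The last pictures show it upright between the shoes, collar at the stop. The stop's thumb nut is within 0.2 px of where it started in both views. The bottle, sprayer and brush show no change.
- **What disagreed:** The two cameras differed by about 8 mm on the cartridge at first. Gripping it showed the top camera was right to about 1 mm, so I used that one. Early in the slide the collar also pressed on the plate with up to about 9 N, which I relieved before reaching the stop.

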